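# Load the swing table of a measuring station with quarter-turn sample carriers

## Task

The swing table of the measuring station was left between its two index holes: lift its red plunger knob, swing the table out to the loading hole (white mark, slots towards the robot) and let the plunger drop home. Then put every sample carrier on the bench into a slot of its own, T-foot down through the slot until its ring sits flat on the table, and turn it a quarter turn so that the foot lies square across the slot and locks. When all are in, swing the loaded table back to the measuring hole (yellow mark, under the ring light), let the plunger drop home again, and leave the other things on the bench alone.

Things in the scene. Friction and masses are not known exactly. Their poses are not given: they have to be found in the camera images.
- carrier_1: sample carrier, blue grip, may be absent; 60 mm tall, stands on its T-foot. Origin: centre of underside. From below: dark T-foot bar 40 (own x) x 16 (own y) x 10 mm; round stem, diameter 14, from 10 to 24 mm; steel sample ring, diameter 36, from 24 to 32 mm; blue grip block 28 (x) x 12 (y) mm from 32 to 60 mm, pinched across its 12 mm. 0.13 kg. Any carrier fits any slot
- carrier_2: sample carrier, orange grip, may be absent; 60 mm tall, stands on its T-foot. Origin: centre of underside. From below: dark T-foot bar 40 (own x) x 16 (own y) x 10 mm; round stem, diameter 14, from 10 to 24 mm; steel sample ring, diameter 36, from 24 to 32 mm; orange grip block 28 (x) x 12 (y) mm from 32 to 60 mm, pinched across its 12 mm. 0.13 kg. Any carrier fits any slot
- carrier_3: sample carrier, green grip, may be absent; 60 mm tall, stands on its T-foot. Origin: centre of underside. From below: dark T-foot bar 40 (own x) x 16 (own y) x 10 mm; round stem, diameter 14, from 10 to 24 mm; steel sample ring, diameter 36, from 24 to 32 mm; green grip block 28 (x) x 12 (y) mm from 32 to 60 mm, pinched across its 12 mm. 0.13 kg. Any carrier fits any slot
- carrier_4: sample carrier, yellow grip, may be absent; 60 mm tall, stands on its T-foot. Origin: centre of underside. From below: dark T-foot bar 40 (own x) x 16 (own y) x 10 mm; round stem, diameter 14, from 10 to 24 mm; steel sample ring, diameter 36, from 24 to 32 mm; yellow grip block 28 (x) x 12 (y) mm from 32 to 60 mm, pinched across its 12 mm. 0.13 kg. Any carrier fits any slot
- slot_1 (a point): centre of the first slot of the row, at the table's top face, 34 mm above the bench. The slot passes through the 8 mm table, is 44 mm along its x (away from the pivot) and 19 mm along its y; the four are 60 mm apart. Seated carrier: ring rests on the table, origin 24 mm below this point, foot free under the table. Locked: then turned 90 degrees either way, carrier x along this y
- slot_2 (a point): centre of the second slot of the row, at the table's top face, 34 mm above the bench. The slot passes through the 8 mm table, is 44 mm along its x (away from the pivot) and 19 mm along its y; the four are 60 mm apart. Seated carrier: ring rests on the table, origin 24 mm below this point, foot free under the table. Locked: then turned 90 degrees either way, carrier x along this y
- slot_3 (a point): centre of the third slot of the row, at the table's top face, 34 mm above the bench. The slot passes through the 8 mm table, is 44 mm along its x (away from the pivot) and 19 mm along its y; the four are 60 mm apart. Seated carrier: ring rests on the table, origin 24 mm below this point, foot free under the table. Locked: then turned 90 degrees either way, carrier x along this y
- slot_4 (a point): centre of the fourth slot of the row, at the table's top face, 34 mm above the bench. The slot passes through the 8 mm table, is 44 mm along its x (away from the pivot) and 19 mm along its y; the four are 60 mm apart. Seated carrier: ring rests on the table, origin 24 mm below this point, foot free under the table. Locked: then turned 90 degrees either way, carrier x along this y
- pivot (a point): the table's vertical pivot axis at the table's top face (34 mm above the bench); the frame turns with the table, x points to the middle of the slot row, 112 mm away. The round dark base below the table has radius 88 mm, height 22 mm
- plunger_knob (a point): middle of the red round plunger knob, 22 mm diameter, 26 mm tall, on the table's arm 70 mm from the pivot, opposite the slots. At home it is 67 mm above the bench; below it a brass sleeve, 18 mm diameter, top 49 mm above the bench. The plunger rides on the table: lifted, the knob is also the handle by which to swing the table
- table (a joint): swing angle of the table, rad, counter-clockwise from above. 0: measuring hole (yellow mark; slots to the left, under the ring light). 1.571: loading hole (white mark; slots towards the robot). Stops at -0.12 and 1.69. No other holes. Turns easily (under 2 N at the knob) with the plunger lifted clear
- plunger (a joint): lift of the sprung index plunger, m. 0: home, pin down in a hole, table held within 0.02 rad; about 0.006: pin resting on the plate between holes; stop at 0.012. The spring presses down 5.5 N at home, 8 N at the top. The pin clears the plate above 0.007 and drops in by itself if let go within about 0.02 rad of a hole
- stand: fixed base of the swing table; origin on the pivot axis at bench level. On its own +y side (left) a column 200 mm from the pivot holds a black ring light, 64 mm diameter, 112 mm from the pivot, underside 88 mm and top 107 mm above the bench; loaded carriers pass below it
- bearing_ring: bystander: steel ring, 60 mm diameter, 14 mm high, beyond the table; origin centre of underside
- brass_bush: bystander: flanged brass bush, 38 mm diameter, 30 mm high, beyond the carriers; origin centre of underside
- stepped_pin: bystander: steel stepped pin, 24 mm diameter, 34 mm high, standing at the right; origin centre of underside

How it is judged (in metres and radians):
On the way, in this order (a step that is already met when the one before it is completed fails the run):
1. the table stands at the loading hole with the plunger home (value of joint table between 1.521 and 1.621 rad and value of joint plunger below 0.0015 m), for 0.2 s.
2. every carrier is seated and locked in a slot, the table at the loading hole with the plunger home (all of step 1 and ((horizontal distance between carrier_1 and slot_1 below 0.017 m and z of carrier_1 in the frame of slot_1 between -0.027 and -0.021 m and angle between the x axis of carrier_1 and the y axis of slot_1, either way round below 0.3 rad and angle between carrier_1's own z axis and vertical below 0.12 rad) or (horizontal distance between carrier_1 and slot_2 below 0.017 m and z of carrier_1 in the frame of slot_2 between -0.027 and -0.021 m and angle between the x axis of carrier_1 and the y axis of slot_2, either way round below 0.3 rad and angle between carrier_1's own z axis and vertical below 0.12 rad) or (horizontal distance between carrier_1 and slot_3 below 0.017 m and z of carrier_1 in the frame of slot_3 between -0.027 and -0.021 m and angle between the x axis of carrier_1 and the y axis of slot_3, either way round below 0.3 rad and angle between carrier_1's own z axis and vertical below 0.12 rad) or (horizontal distance between carrier_1 and slot_4 below 0.017 m and z of carrier_1 in the frame of slot_4 between -0.027 and -0.021 m and angle between the x axis of carrier_1 and the y axis of slot_4, either way round below 0.3 rad and angle between carrier_1's own z axis and vertical below 0.12 rad)) and ((horizontal distance between carrier_2 and slot_1 below 0.017 m and z of carrier_2 in the frame of slot_1 between -0.027 and -0.021 m and angle between the x axis of carrier_2 and the y axis of slot_1, either way round below 0.3 rad and angle between carrier_2's own z axis and vertical below 0.12 rad) or (horizontal distance between carrier_2 and slot_2 below 0.017 m and z of carrier_2 in the frame of slot_2 between -0.027 and -0.021 m and angle between the x axis of carrier_2 and the y axis of slot_2, either way round below 0.3 rad and angle between carrier_2's own z axis and vertical below 0.12 rad) or (horizontal distance between carrier_2 and slot_3 below 0.017 m and z of carrier_2 in the frame of slot_3 between -0.027 and -0.021 m and angle between the x axis of carrier_2 and the y axis of slot_3, either way round below 0.3 rad and angle between carrier_2's own z axis and vertical below 0.12 rad) or (horizontal distance between carrier_2 and slot_4 below 0.017 m and z of carrier_2 in the frame of slot_4 between -0.027 and -0.021 m and angle between the x axis of carrier_2 and the y axis of slot_4, either way round below 0.3 rad and angle between carrier_2's own z axis and vertical below 0.12 rad)) and ((horizontal distance between carrier_3 and slot_1 below 0.017 m and z of carrier_3 in the frame of slot_1 between -0.027 and -0.021 m and angle between the x axis of carrier_3 and the y axis of slot_1, either way round below 0.3 rad and angle between carrier_3's own z axis and vertical below 0.12 rad) or (horizontal distance between carrier_3 and slot_2 below 0.017 m and z of carrier_3 in the frame of slot_2 between -0.027 and -0.021 m and angle between the x axis of carrier_3 and the y axis of slot_2, either way round below 0.3 rad and angle between carrier_3's own z axis and vertical below 0.12 rad) or (horizontal distance between carrier_3 and slot_3 below 0.017 m and z of carrier_3 in the frame of slot_3 between -0.027 and -0.021 m and angle between the x axis of carrier_3 and the y axis of slot_3, either way round below 0.3 rad and angle between carrier_3's own z axis and vertical below 0.12 rad) or (horizontal distance between carrier_3 and slot_4 below 0.017 m and z of carrier_3 in the frame of slot_4 between -0.027 and -0.021 m and angle between the x axis of carrier_3 and the y axis of slot_4, either way round below 0.3 rad and angle between carrier_3's own z axis and vertical below 0.12 rad)) and ((horizontal distance between carrier_4 and slot_1 below 0.017 m and z of carrier_4 in the frame of slot_1 between -0.027 and -0.021 m and angle between the x axis of carrier_4 and the y axis of slot_1, either way round below 0.3 rad and angle between carrier_4's own z axis and vertical below 0.12 rad) or (horizontal distance between carrier_4 and slot_2 below 0.017 m and z of carrier_4 in the frame of slot_2 between -0.027 and -0.021 m and angle between the x axis of carrier_4 and the y axis of slot_2, either way round below 0.3 rad and angle between carrier_4's own z axis and vertical below 0.12 rad) or (horizontal distance between carrier_4 and slot_3 below 0.017 m and z of carrier_4 in the frame of slot_3 between -0.027 and -0.021 m and angle between the x axis of carrier_4 and the y axis of slot_3, either way round below 0.3 rad and angle between carrier_4's own z axis and vertical below 0.12 rad) or (horizontal distance between carrier_4 and slot_4 below 0.017 m and z of carrier_4 in the frame of slot_4 between -0.027 and -0.021 m and angle between the x axis of carrier_4 and the y axis of slot_4, either way round below 0.3 rad and angle between carrier_4's own z axis and vertical below 0.12 rad))), for 0.2 s.
At the end, for the whole second after the job is handed in: table at the measuring hole (within 0.05 rad of 0), plunger home (lift under 1.5 mm), every carrier present at rest in a slot: within 17 mm of its centre, ring on the table within 3 mm, upright within 0.12 rad, turned square across the slot within 0.3 rad (((horizontal distance between carrier_1 and slot_1 below 0.017 m and z of carrier_1 in the frame of slot_1 between -0.027 and -0.021 m and angle between the x axis of carrier_1 and the y axis of slot_1, either way round below 0.3 rad and angle between carrier_1's own z axis and vertical below 0.12 rad) or (horizontal distance between carrier_1 and slot_2 below 0.017 m and z of carrier_1 in the frame of slot_2 between -0.027 and -0.021 m and angle between the x axis of carrier_1 and the y axis of slot_2, either way round below 0.3 rad and angle between carrier_1's own z axis and vertical below 0.12 rad) or (horizontal distance between carrier_1 and slot_3 below 0.017 m and z of carrier_1 in the frame of slot_3 between -0.027 and -0.021 m and angle between the x axis of carrier_1 and the y axis of slot_3, either way round below 0.3 rad and angle between carrier_1's own z axis and vertical below 0.12 rad) or (horizontal distance between carrier_1 and slot_4 below 0.017 m and z of carrier_1 in the frame of slot_4 between -0.027 and -0.021 m and angle between the x axis of carrier_1 and the y axis of slot_4, either way round below 0.3 rad and angle between carrier_1's own z axis and vertical below 0.12 rad)) and ((horizontal distance between carrier_2 and slot_1 below 0.017 m and z of carrier_2 in the frame of slot_1 between -0.027 and -0.021 m and angle between the x axis of carrier_2 and the y axis of slot_1, either way round below 0.3 rad and angle between carrier_2's own z axis and vertical below 0.12 rad) or (horizontal distance between carrier_2 and slot_2 below 0.017 m and z of carrier_2 in the frame of slot_2 between -0.027 and -0.021 m and angle between the x axis of carrier_2 and the y axis of slot_2, either way round below 0.3 rad and angle between carrier_2's own z axis and vertical below 0.12 rad) or (horizontal distance between carrier_2 and slot_3 below 0.017 m and z of carrier_2 in the frame of slot_3 between -0.027 and -0.021 m and angle between the x axis of carrier_2 and the y axis of slot_3, either way round below 0.3 rad and angle between carrier_2's own z axis and vertical below 0.12 rad) or (horizontal distance between carrier_2 and slot_4 below 0.017 m and z of carrier_2 in the frame of slot_4 between -0.027 and -0.021 m and angle between the x axis of carrier_2 and the y axis of slot_4, either way round below 0.3 rad and angle between carrier_2's own z axis and vertical below 0.12 rad)) and ((horizontal distance between carrier_3 and slot_1 below 0.017 m and z of carrier_3 in the frame of slot_1 between -0.027 and -0.021 m and angle between the x axis of carrier_3 and the y axis of slot_1, either way round below 0.3 rad and angle between carrier_3's own z axis and vertical below 0.12 rad) or (horizontal distance between carrier_3 and slot_2 below 0.017 m and z of carrier_3 in the frame of slot_2 between -0.027 and -0.021 m and angle between the x axis of carrier_3 and the y axis of slot_2, either way round below 0.3 rad and angle between carrier_3's own z axis and vertical below 0.12 rad) or (horizontal distance between carrier_3 and slot_3 below 0.017 m and z of carrier_3 in the frame of slot_3 between -0.027 and -0.021 m and angle between the x axis of carrier_3 and the y axis of slot_3, either way round below 0.3 rad and angle between carrier_3's own z axis and vertical below 0.12 rad) or (horizontal distance between carrier_3 and slot_4 below 0.017 m and z of carrier_3 in the frame of slot_4 between -0.027 and -0.021 m and angle between the x axis of carrier_3 and the y axis of slot_4, either way round below 0.3 rad and angle between carrier_3's own z axis and vertical below 0.12 rad)) and ((horizontal distance between carrier_4 and slot_1 below 0.017 m and z of carrier_4 in the frame of slot_1 between -0.027 and -0.021 m and angle between the x axis of carrier_4 and the y axis of slot_1, either way round below 0.3 rad and angle between carrier_4's own z axis and vertical below 0.12 rad) or (horizontal distance between carrier_4 and slot_2 below 0.017 m and z of carrier_4 in the frame of slot_2 between -0.027 and -0.021 m and angle between the x axis of carrier_4 and the y axis of slot_2, either way round below 0.3 rad and angle between carrier_4's own z axis and vertical below 0.12 rad) or (horizontal distance between carrier_4 and slot_3 below 0.017 m and z of carrier_4 in the frame of slot_3 between -0.027 and -0.021 m and angle between the x axis of carrier_4 and the y axis of slot_3, either way round below 0.3 rad and angle between carrier_4's own z axis and vertical below 0.12 rad) or (horizontal distance between carrier_4 and slot_4 below 0.017 m and z of carrier_4 in the frame of slot_4 between -0.027 and -0.021 m and angle between the x axis of carrier_4 and the y axis of slot_4, either way round below 0.3 rad and angle between carrier_4's own z axis and vertical below 0.12 rad)) and linear speed of each of carrier_1, carrier_2, carrier_3, carrier_4 below 0.02 m/s and value of joint table between -0.05 and 0.05 rad and value of joint plunger below 0.0015 m); the robot touches nothing.
It fails at once if the bearing ring is shifted by more than 30 mm (distance of bearing_ring from where it was at the start of the episode above 0.03 m).
It fails at once if the brass bush is shifted by more than 30 mm (distance of brass_bush from where it was at the start of the episode above 0.03 m).
It fails at once if the stepped pin is shifted by more than 30 mm (distance of stepped_pin from where it was at the start of the episode above 0.03 m).
Of carrier_1, carrier_2, carrier_3, carrier_4 only 3 to 4 are there at a start; the rules pass over those that are not, and their reading is None.
At some moment in a run one of carrier_1, carrier_2, carrier_3, carrier_4 may be knocked a few centimetres aside while the robot is not near it.
It also fails if it takes over 210 s, if anything falls off the work surface, if the arm or the gripper's body presses on something with over 40 N, if the wrist force passes 120 N, or if a joint passes its speed limit or range.

## Robot

A 7-joint arm with a two-finger parallel gripper is mounted at the origin on a cart in front of the work surface, level with it; the furniture and walls round the work are solid. World frame = base frame: x ahead of the robot, y to its left, z up, the work surface at z = 0. Lengths are in mm, angles in rad, forces in N, time in s.
With the tool pointing down it reaches from about 400 to 875 mm from the base axis. Payload 19.3 kg.
Tool frame: the origin (TCP) lies at the very end of the fingers, on their centre line; the grasp point (between the pads) lies 19 mm behind it (grip_point_offset is the z of the grasp point in the tool frame, in mm); z points along the fingers, x is the direction in which the jaws open and shut, and the axes are right-handed (so a half turn about z gives the same grasp; the last joint's range is limited). The gripper opens to 85 mm and grips with 20 to 120 N. Pads are 22 mm wide; open, the fingers measure 114 mm over their backs; the gripper's body (76 mm by 85 mm) begins 54 mm behind the grasp point. The pads swing forward as they close: fully open they stand 13 mm farther back than shut.
Start: joints at [-1.362, 0.521, -0.036, 1.599, 0.021, 1.021, -0.113], TCP at [172.021, 600.852, 231.291] pointing down, gripper open.
Joint ranges: [-2.91, 2.91], [-0.3, 2.13], [-1.5, 1.42], [0.17, 2.43], [-1.26, 4.41], [0.16, 1.93], [-2.52, 2.52]. Speed limits (rad/s): [1.89, 1.89, 2.39, 2.39, 3.01, 3.01, 3.01].

## Interface

Orientations are given as a 3x3 rotation matrix whose columns are the frame's x, y, z axes.
In Python, from workcell import movep, movel, goto_joints, open_gripper, clamp, wait, inverse_kinematics, read_state, camera, PlanningError, finish_job, grip_point_offset gives the robot as it stands. Calls block until the motion is done:
- movep(position, orientation): joint-space move of the TCP to a pose.
- movel(position, frame=None, max_speed=150, guard=None): straight line of the TCP; frame=None keeps the orientation; max_speed is the mean speed in mm/s. With guard (N) it stops when the force on the tool has changed by that much, and returns True; else False.
- goto_joints(angles): joint-space move.
- open_gripper() and clamp(): open the fingers fully, or close them until they stop; the grip force is fixed at half the most.
- wait(seconds).
- inverse_kinematics(position, orientation): joint angles nearest the present ones, or None.
- read_state(): the state.
- camera(name): name is "scene" or "side" or "wrist"; returns a dict with "image" (420x560x3 uint8, blue, green, red), "range_z" (420x560 float32, mm along the optical axis (not along the pixel's ray), 0 where there is no reading), "fx", "fy", "cx", "cy" (pixels), "cam_to_world" (4x4, takes a point from camera to world coordinates). Camera axes: x right, y up, looking along -z (the intrinsics and any distortion apply to the point x, -y, -z); pixel columns grow to the right and rows downward; lengths in mm; the calibration is good to about 2 mm. The wrist camera is an equidistant fisheye: a pixel r from the principal point sees the ray r / f radians off the axis. A picture is of the moment at which its call begins.
A pose or a line that the arm cannot do raises PlanningError and nothing moves.
- finish_job(): hands the job in, once; it reports no verdict.
The state is a dict: "time": time; "qpos": joint angles; "qvel": joint speeds; "joint_efforts": joint torques, N m; "eef_pos": TCP position; "tool_rot": TCP orientation; "ft_force": force on the tool from outside, world axes, zero at the start; "torque": the same for the moment, N m; "finger_gap": finger opening in mm.
Only numpy, scipy, OpenCV 4.12 (cv2) and the standard library are available. Lean on these libraries where they do the work, as an engineer would, in place of code of your own. Each camera call takes 0.05 s, during which the arm holds its last target. There are 200 camera calls.

## Working session

There is one attempt and no reset: what is moved stays moved. The work goes in short steps, each a Python script; the robot and the scene stay as the last script left them, time stands still between calls to the robot, and variables do not carry over. Pictures are saved under pics/ and viewed, about 12 in all and at most 16, crops included, and the job is handed in when it is done.

```bash
ls; mkdir -p pics; python3 - <<'E'
from workcell import *
import cv2,numpy as np
for n in ("scene","side","wrist"):
    c=camera(n); cv2.imwrite(f"pics/{n}0.png",c["image"]); np.savez(f"{n}0.npz",**c)
    print(n,c["fx"],c["cx"],c["cy"],np.round(c["cam_to_world"],3).tolist())
s=read_state();print(s["time"],s["eef_pos"],s["tool_rot"],s["ft_force"],s["finger_gap"],grip_point_offset)
a=cv2.imread("pics/scene0.png");b=cv2.imread("pics/side0.png")
E
```

```text
pics
scene 437.48376025108934 275.03945136690817 206.1947212463229 [[-0.554, 0.434, -0.711, -169.138], [-0.832, -0.284, 0.476, 485.562], [0.005, 0.855, 0.518, 645.412], [0.0, 0.0, 0.0, 1.0]]
side 460.92230740340653 279.1082423994952 204.35240355746305 [[0.928, 0.16, -0.337, 220.749], [-0.373, 0.425, -0.825, -905.121], [0.011, 0.891, 0.453, 575.13], [0.0, 0.0, 0.0, 1.0]]
wrist 325.19226210127806 277.4774073475775 206.80898481702516 [[0.274, -0.92, -0.279, 101.156], [0.962, 0.262, 0.08, 621.692], [-0.001, -0.291, 0.957, 372.586], [0.0, 0.0, 0.0, 1.0]]
0.15 [171.95506803 600.62261787 230.86096657] [[ 2.75211607e-01  9.61383659e-01 -1.77077150e-04]
 [ 9.61383302e-01 -2.75211658e-01 -8.30823975e-04]
 [-8.47474289e-04  5.84133871e-05 -9.99999639e-01]] [ 0.09243536  0.58374253 -0.70812868] 85.49039713363265 -18.700000000000003
```

View pics/scene0.png

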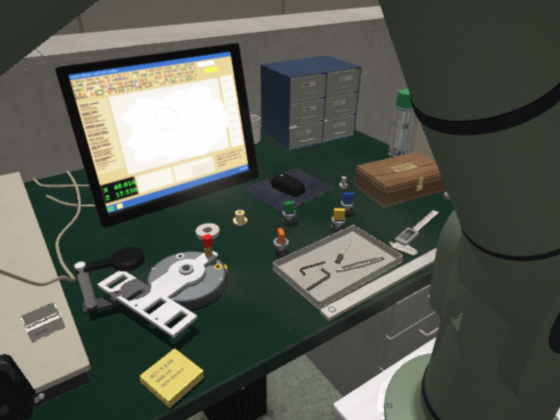

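View pics/side0.png

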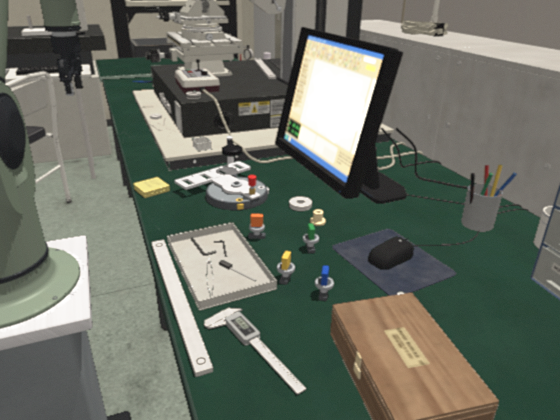

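```bash
cat > h.py <<'E'
from workcell import *
import cv2,numpy as np
HSV={"blue":((105,120,60),(128,255,255)),"orange":((5,150,120),(13,255,255)),"green":((50,120,50),(75,255,200)),"yellow":((18,150,120),(30,255,255)),"red":((176,150,80),(180,255,255)),"red2":((0,150,80),(3,255,255))}
def ray(c,u,v,fish=False):
    x,y=(u-c["cx"])/c["fx"],(v-c["cy"])/c["fy"]
    if fish:
        r=np.hypot(x,y); s=np.sin(r)/r if r>1e-9 else 1; d=np.array([x*s,-y*s,-np.cos(r)])
    else: d=np.array([x,-y,-1.])
    M=np.asarray(c["cam_to_world"]); return M[:3,3],M[:3,:3]@d/np.linalg.norm(d)
def onz(c,u,v,z,fish=False):
    o,d=ray(c,u,v,fish); return o+d*(z-o[2])/d[2]
def tri(r1,r2):
    A=np.zeros((3,3));b=np.zeros(3)
    for o,d in (r1,r2):
        P=np.eye(3)-np.outer(d,d);A+=P;b+=P@o
    p=np.linalg.solve(A,b); return p,[np.linalg.norm((np.eye(3)-np.outer(d,d))@(p-o)) for o,d in (r1,r2)]
def mask(img,k):
    h=cv2.cvtColor(img,cv2.COLOR_BGR2HSV); m=cv2.inRange(h,*map(np.array,HSV[k]))
    return m|mask(img,"red2") if k=="red" else m
def blobs(img,k,amin=15):
    n,l,s,ce=cv2.connectedComponentsWithStats(mask(img,k))
    return sorted([(int(s[i][4]),ce[i].round(1).tolist()) for i in range(1,n) if s[i][4]>=amin],reverse=True)
def down(yaw):   # tool x (jaw direction) at yaw
    c,s=np.cos(yaw),np.sin(yaw); return np.array([[c,s,0],[s,-c,0],[0,0,-1.]])
E
python3 - <<'E'
from h import *
S=np.load("scene0.npz");D=np.load("side0.npz")
for k in ("blue","orange","green","yellow","red"):
    print(k,[ [ (a,p,onz(c,*p,46 if k!="red" else 70).round().tolist()) for a,p in blobs(c["image"],k)[:4]] for c in (S,D)])
a=cv2.resize(S["image"][220:360,60:260],None,fx=4,fy=4,interpolation=2);cv2.imwrite("pics/c1.png",a)
E
```

```text
blue [[(812, [148.1, 64.8], [2326.0, -318.0, 46.0]), (769, [182.0, 187.1], [885.0, 98.0, 46.0]), (112, [347.7, 196.7], [586.0, -260.0, 46.0]), (17, [115.1, 208.2], [874.0, 291.0, 46.0])], [(325, [320.0, 161.6], [842.0, 285.0, 46.0]), (313, [350.7, 47.0], [2143.0, 2368.0, 46.0]), (129, [324.3, 274.2], [585.0, -253.0, 46.0]), (37, [507.4, 181.3], [1276.0, -37.0, 46.0])]]
orange [[(45, [280.7, 231.6], [547.0, -11.0, 46.0])], [(142, [256.5, 219.5], [534.0, 3.0, 46.0])]]
green [[(200, [403.8, 99.3], [1104.0, -1053.0, 46.0]), (118, [125.7, 191.9], [945.0, 241.0, 46.0]), (116, [123.6, 184.5], [991.0, 232.0, 46.0]), (106, [288.8, 206.5], [632.0, -94.0, 46.0])], [(87, [310.8, 230.3], [633.0, -89.0, 46.0]), (27, [486.3, 183.2], [1210.0, -26.0, 46.0]), (27, [295.1, 125.7], [918.0, 650.0, 46.0]), (18, [294.3, 132.2], [883.0, 579.0, 46.0])]]
yellow [[(41, [338.9, 209.5], [548.0, -195.0, 46.0]), (29, [210.9, 69.4], [2042.0, -570.0, 46.0]), (16, [217.6, 266.2], [513.0, 177.0, 46.0])], [(94, [285.5, 260.6], [532.0, -182.0, 46.0]), (42, [496.2, 178.0], [1264.0, -8.0, 46.0]), (23, [240.0, 206.0], [519.0, 84.0, 46.0])]]
red [[(105, [207.1, 240.6], [580.0, 167.0, 70.0])], [(68, [251.8, 179.4], [583.0, 178.0, 70.0]), (20, [486.4, 171.0], [1229.0, 0.0, 70.0])]]
```

View pics/c1.png

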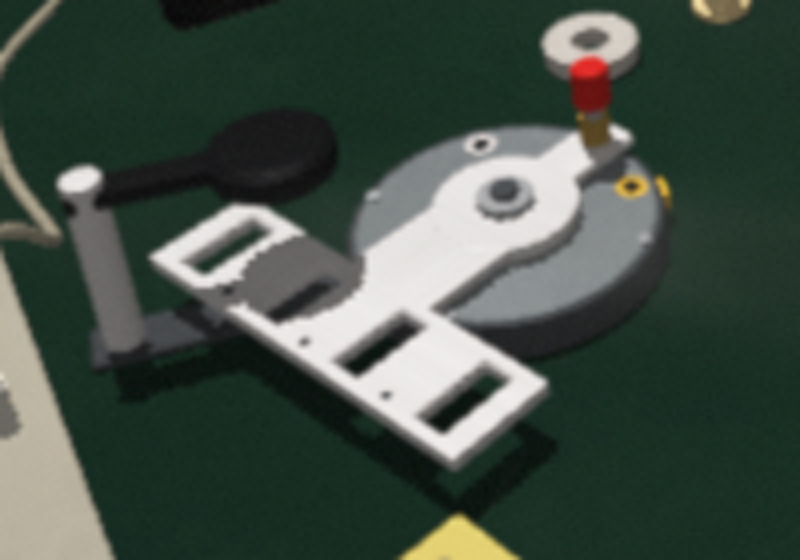

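```bash
python3 - <<'E'
from h import *
for i,p in enumerate([(470,180,330),(480,-100,300)]):
    movep(p,down(np.pi/2)); wait(0.3)
    c=camera("wrist"); cv2.imwrite(f"pics/w{i}.png",c["image"]); np.savez(f"w{i}.npz",**c)
    print(read_state()["eef_pos"],read_state()["qpos"].round(2),read_state()["time"])
    for k in ("blue","orange","green","yellow","red"):
        print(k,[(a,q,onz(c,*q,60 if k!="red" else 84,True).round(1).tolist()) for a,q in blobs(c["image"],k,60)[:3]])
E
```

```text
[469.9340224  180.2171715  329.90185163] [-0.64  0.23  0.19  1.79 -0.05  1.13  1.14] 2.4
blue [(220, [31.9, 238.0], [577.9, -241.0, 60.0])]
orange [(152, [154.5, 210.3], [526.6, 9.5, 60.0])]
green [(255, [109.3, 269.1], [624.4, -84.2, 60.0])]
yellow [(159, [58.2, 210.4], [527.6, -164.2, 60.0])]
red [(66, [268.1, 252.7], [576.9, 168.8, 84.0])]
[480.11739252 -99.51873961 300.01707227] [-0.22  0.24  0.37  1.87 -0.1   1.05  1.76] 3.8417
blue [(337, [164.1, 246.0], [577.5, -250.0, 60.0]), (170, [433.4, 367.6], [822.4, 180.8, 60.0]), (76, [523.1, 344.4], [811.7, 397.7, 60.0])]
orange [(166, [351.8, 209.2], [525.4, -5.5, 60.0])]
green [(236, [282.2, 277.9], [621.8, -92.0, 60.0])]
yellow []
red [(140, [468.9, 250.5], [577.6, 165.3, 84.0])]
```

View pics/w0.png

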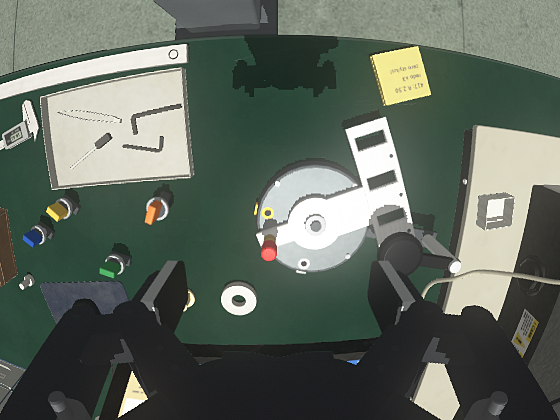

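View pics/w1.png

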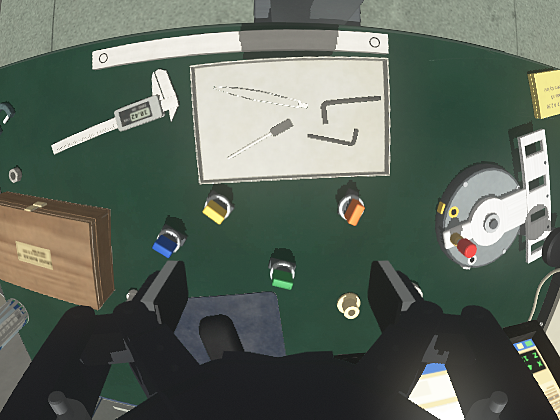

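```bash
python3 - <<'E'
from h import *
c=dict(np.load("w0.npz"))
P={"pivot":(316,225.5,42),"white":(302.5,263,22),"yel":(268,213,22),"knob":(267,253,80),"s1":(369.5,137,34),"s2":(381,179,34),"s3":(391,214,34)}
W={}
for k,(u,v,z) in P.items(): W[k]=onz(c,u,v,z,True); print(k,W[k].round(1))
pv=W["pivot"][:2]
for k in W:
    d=W[k][:2]-pv; print(k,np.hypot(*d).round(1),np.degrees(np.arctan2(d[1],d[0])).round(1))
a=cv2.resize(c["image"][100:290,230:440],None,fx=3.8,fy=3.1,interpolation=2)
# depth
for k,(u,v,z) in P.items():
    rz=c["range_z"][int(round(v)),int(round(u))]; print(k,rz)
    x,y=(u-c["cx"])/c["fx"],(v-c["cy"])/c["fy"]; r=np.hypot(x,y); M=c["cam_to_world"]
    o,d=ray(c,u,v,True); print((o+d*rz/np.cos(r)).round(1))
E
```

```text
pivot [554.3 235.6  42. ]
white [623.4 219.9  22. ]
yel [542.2 167.3  22. ]
knob [579.2 167.3  80. ]
s1 [428.6 307.5  34. ]
s2 [487.6 328.2  34. ]
s3 [540.  348.8  34. ]
pivot 0.0 0.0
white 71.0 -12.8
yel 69.3 -100.0
knob 72.7 -70.0
s1 144.8 150.2
s2 114.1 125.7
s3 114.1 97.2
pivot 457.12222
[554.3 235.6  42. ]
white 494.154
[622.4 219.7  24. ]
yel 471.4712
[541.8 167.3  23.2]
knob 423.9506
[577.5 167.4  83.7]
s1 463.63794
[431.3 317.9  -2.1]
s2 480.55722
[494.8 339.8  -0.5]
s3 498.82907
[551.9 362.7  -2.3]
```

```bash
cat >> h.py <<'E'
PIV=np.array([554.3,235.6]); R=70.
def kp(a,z,r=R): return [PIV[0]+r*np.cos(a),PIV[1]+r*np.sin(a),z]   # knob at world angle a
E
python3 - <<'E'
from h import *
from workcell import *
a0=np.radians(-70);a1=np.radians(-11.4)-0.08
for off in (np.pi/2,-np.pi/2):
    js=[inverse_kinematics(kp(a,60),down(a+off)) for a in (a0,(a0+a1)/2,a1+.08)]
    print(off,[None if j is None else j.round(2).tolist() for j in js])
E
```

```text
1.5707963267948966 [[-0.65, 0.76, 0.4, 1.8, -0.44, 0.68, 0.34], [-0.6, 0.78, 0.32, 1.71, -0.34, 0.71, 0.71], [-0.55, 0.79, 0.18, 1.62, -0.19, 0.75, 1.1]]
-1.5707963267948966 [[0.18, 0.87, -0.87, 1.75, 0.82, 0.93, 2.45], [-1.03, 1.2, 1.22, 1.73, -1.23, 1.18, -1.76], [-1.05, 1.22, 1.22, 1.65, -1.22, 1.21, -1.29]]
```

Using the first yaw branch (+90°), grip, lift, swing.

```bash
python3 - <<'E'
from h import *
a0=np.radians(-70);ah=np.radians(-11.4)
F=lambda a:down(a+np.pi/2)
k=[577.,167.]
movep([*k,150],F(a0)); print("hit",movel([*k,56],max_speed=100,guard=12)); clamp()
s=read_state();print(s["finger_gap"],s["eef_pos"],s["ft_force"])
p=s["eef_pos"]; movel([p[0],p[1],60]); s=read_state();print("lift",s["eef_pos"],s["ft_force"])
d=s["eef_pos"][:2]-PIV; r=np.hypot(*d); aa=np.arctan2(d[1],d[0]); print(r,np.degrees(aa))
for a in np.linspace(aa,ah-0.1,9)[1:]:
    movel(kp(a,60,r),frame=F(a),max_speed=60)
s=read_state();print("swung",s["eef_pos"],s["ft_force"],s["time"])
c=camera("wrist");cv2.imwrite("pics/w2.png",c["image"]);np.savez("w2.npz",**c)
E
```

```text
hit False
20.24228542612787 [577.5420667  167.15167324  56.37258337] [3.83373235 0.45897125 5.19731922]
lift [577.36731799 167.11805452  59.84183583] [ 3.40614279 -0.09246229 -7.97594757]
72.26256303189996 -71.3845219153863
swung [622.66503416 213.38995226  59.69713952] [-5.19473576 -4.78942501 -8.39669713] 9.525
```

View pics/w2.png

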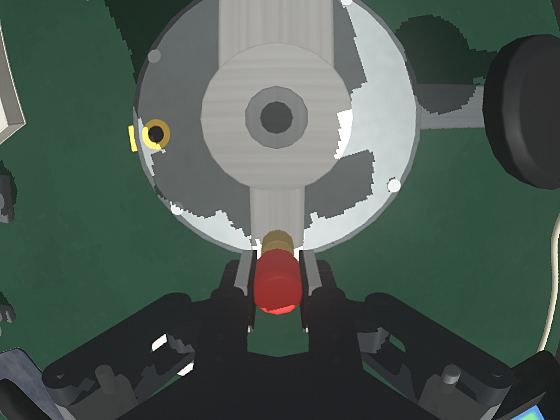

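```bash
python3 - <<'E'
from h import *
c=dict(np.load("w2.npz"))
pv=onz(c,277,117.5,42,True);ye=onz(c,156,133.5,22,True);d=ye-pv
print(pv,ye,np.hypot(*d[:2]),np.degrees(np.arctan2(d[1],d[0]))+90)
s=read_state()["eef_pos"];print(np.degrees(np.arctan2(s[1]-pv[1],s[0]-pv[0])),np.hypot(*(s-pv)[:2]))
E
```

```text
[555.45559113 235.23386966  42.        ] [541.3783614  166.67327921  22.        ] 69.99087769022005 -11.60301646614549
-18.102403313546212 70.66668868108634
```

```bash
sed -i 's/^PIV=.*/PIV=np.array([555.3,235.3]); R=70.3; YAW=np.radians(-11.6)/' h.py; python3 - <<'E'
from h import *
s=read_state()["eef_pos"]; movel([s[0],s[1],56]); open_gripper(); 
t=np.array([-np.sin(YAW),np.cos(YAW),0])
p=np.array(kp(YAW-0.11,52)); movel(p+t*24); 
f0=read_state()["ft_force"]
q=p+t*24
print(movel(p+t*54,max_speed=12,guard=7))
s=read_state();print(s["time"],s["eef_pos"],s["ft_force"]-f0, (s["eef_pos"]-p)@t)
e=s["eef_pos"]; movel(e-t*10); movel(e-t*10+[0,0,60])
wait(.1);c=camera("wrist");cv2.imwrite("pics/w3.png",c["image"][0:420]);np.savez("w3.npz",**c)
b=blobs(c["image"],"red",60);print(b)
u,v=map(int,map(round,b[0][1]));x,y=(u-c["cx"])/c["fx"],(v-c["cy"])/c["fy"];o,d=ray(c,u,v,True);print(o+d*c["range_z"][v,u]/np.cos(np.hypot(x,y)))
E
```

```text
True
12.2583 [630.29038251 253.30509975  51.56673651] [ 0.46223274 -3.94744699  1.99868432] 40.43367485650802
[(411, [239.6, 244.2])]
[622.54012557 222.99066044  79.52680526]
```

View pics/w3.png

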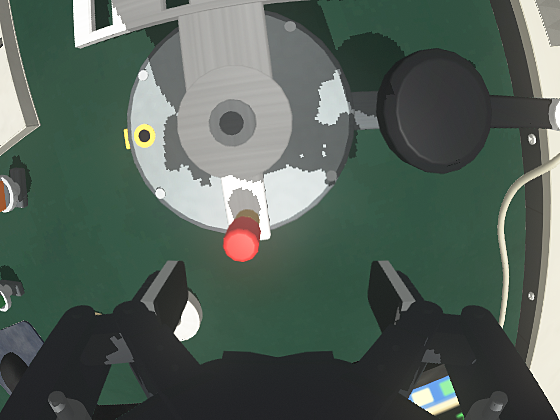

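```bash
python3 - <<'E'
from h import *
for n,p,y in (("ws",(500,245,180),YAW+np.pi/2),("wa",(540,-50,200),np.pi/2),("wb",(530,-215,200),np.pi/2)):
    movep(p,down(y)); wait(.3); c=camera("wrist"); np.savez(n+".npz",**c); cv2.imwrite(f"pics/{n}.png",c["image"])
    print(n,read_state()["eef_pos"],read_state()["time"])
    for k in ("blue","orange","green","yellow"):
        print(k,[(a,q,onz(c,*q,60,True).round(1).tolist()) for a,q in blobs(c["image"],k,60)[:2]])
a=np.hstack([cv2.imread("pics/wa.png")[60:400,100:460],cv2.imread("pics/wb.png")[60:400,100:460]]);cv2.imwrite("pics/wab.png",a)
E
```

```text
ws [500.20532387 244.78546298 179.44148683] 14.1917
blue []
orange [(178, [63.5, 273.0], [532.7, 2.1, 60.0])]
green [(72, [45.0, 336.3], [617.6, -87.4, 60.0])]
yellow [(119, [209.5, 243.3], [526.8, 178.5, 60.0])]
wa [540.05935271 -49.49302878 199.94651456] 15.6833
blue [(565, [89.6, 230.3], [578.1, -245.7, 60.0]), (530, [432.4, 395.3], [835.1, 175.1, 60.0])]
orange [(267, [327.9, 181.0], [527.8, -3.5, 60.0])]
green [(381, [235.9, 273.2], [620.4, -89.4, 60.0])]
yellow [(282, [147.6, 182.6], [528.5, -170.2, 60.0])]
wb [ 530.21715151 -214.35199608  200.04238786] 16.7333
blue [(612, [235.4, 242.8], [577.9, -253.2, 60.0]), (291, [545.6, 368.5], [836.3, 255.4, 60.0])]
orange [(407, [474.0, 193.4], [527.5, -12.8, 60.0])]
green []
yellow [(73, [312.6, 190.7], [527.1, -182.0, 60.0]), (72, [542.0, 193.2], [525.1, 93.3, 60.0])]
```

View pics/ws.png

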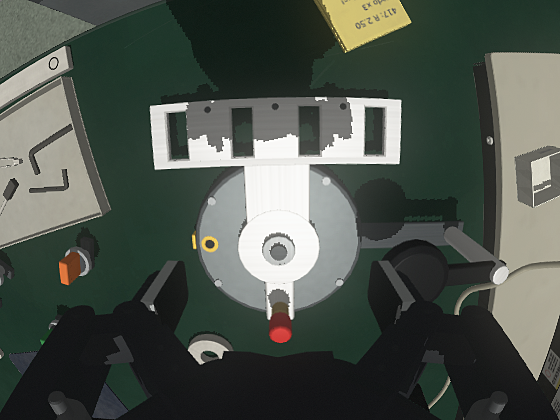

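View pics/wab.png

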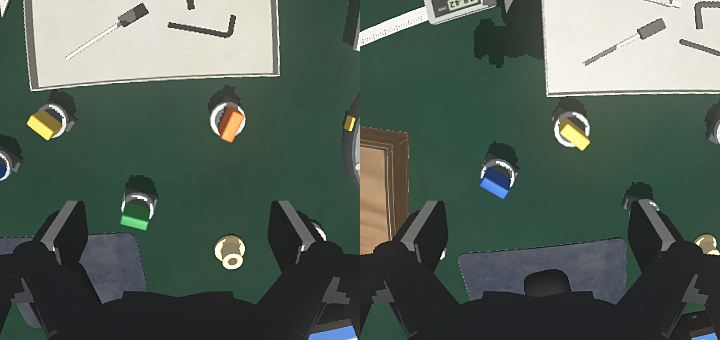

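```bash
cat >> h.py <<'E'
def cloud(c):
    h,w=c["range_z"].shape; u,v=np.meshgrid(np.arange(w),np.arange(h))
    x,y=(u-c["cx"])/c["fx"],(v-c["cy"])/c["fy"]; r=np.hypot(x,y)+1e-9; t=np.tan(r)/r
    P=np.stack([x*t,-y*t,-np.ones_like(x)],-1)*c["range_z"][...,None]; M=np.asarray(c["cam_to_world"])
    P=P@M[:3,:3].T+M[:3,3]; P[c["range_z"]<=0]=np.nan; return P
def top(c,k,z0=55,z1=65):
    """centre, long-axis yaw, size of the top face of colour k, from depth"""
    P=cloud(c); m=(mask(c["image"],k)>0)&(P[...,2]>z0)&(P[...,2]<z1)
    n,l,s,_=cv2.connectedComponentsWithStats(m.astype(np.uint8))
    if n<2: return None
    m=l==1+np.argmax(s[1:,4]); v,u=np.nonzero(m); zz=np.median(P[m][:,2])
    Q=np.array([onz(c,a,b,60*z0/z0 if z0==55 else (z0+z1)/2,True)[:2] for a,b in zip(u,v)]).astype(np.float32)
    (cx,cy),(w,h),a=cv2.minAreaRect(Q)
    if w<h: w,h,a=h,w,a+90
    return round(cx,1),round(cy,1),round((a+90)%180-90,1),(round(w,1),round(h,1)),round(float(zz),1),len(Q)
E
python3 - <<'E'
from h import *
for n in ("w1","wa","wb"):
    c=dict(np.load(n+".npz"))
    for k in ("blue","orange","green","yellow"): print(n,k,top(c,k))
c=dict(np.load("ws.npz"));P=cloud(c);z=P[...,2]
m=((z>31.5)&(z<37)).astype(np.uint8); m[200:]=0
cs,hi=cv2.findContours(m,cv2.RETR_CCOMP,cv2.CHAIN_APPROX_NONE)
for i,k in enumerate(cs):
    if hi[0][i][3]>=0 and cv2.contourArea(k)>200:
        # hole-boundary pixels belong to the table: shrink by half pixel each side
        Q=np.array([onz(c,*q,34,True)[:2] for q in k[:,0].astype(float)],np.float32)
        (x,y),(w,h),a=cv2.minAreaRect(Q); print(round(x,1),round(y,1),round(w,1),round(h,1),round(a,1),k[:,0].mean(0))
r=np.median(z[m>0]);print("table z",r)
E
```

```text
w1 blue (581.8, -253.6, 58.1, (28.2, 15.0), 59.9, 187)
w1 orange (529.2, -3.1, -42.3, (27.9, 12.5), 58.9, 53)
w1 green (629.9, -92.2, 72.9, (28.6, 14.6), 59.7, 90)
w1 yellow (527.7, -176.1, 52.0, (25.1, 3.0), 59.5, 29)
wa blue (582.3, -252.7, 58.9, (29.1, 14.9), 59.8, 261)
wa orange (531.4, -0.0, -24.1, (26.3, 12.4), 59.1, 102)
wa green (628.6, -91.3, 72.4, (28.1, 12.9), 58.6, 112)
wa yellow (531.7, -177.6, 50.7, (28.3, 11.9), 58.6, 98)
wb blue (582.0, -254.6, 57.6, (27.4, 13.6), 60.0, 359)
wb orange (529.3, -4.2, -42.6, (28.8, 14.2), 58.7, 116)
wb green None
wb yellow (528.2, -178.8, 70.9, (29.2, 9.6), 59.3, 56)
428.6 166.9 23.1 46.9 79.8 [176.92857143 134.93571429]
460.7 343.1 22.1 46.8 80.7 [374.31884058 130.97101449]
439.4 225.5 22.2 47.2 77.9 [241.72727273 131.45454545]
450.1 284.2 22.9 46.4 79.6 [309.55479452 129.59589041]
table z 33.11433995662367
```

```bash
cat >> h.py <<'E'
SL=[(460.7,343.1),(450.1,284.2),(439.4,225.5),(428.6,166.9)]; SY=np.radians(79.6)
def face(c,near,z0=54,z1=66,rad=30):
    P=cloud(c); hs=cv2.cvtColor(c["image"],cv2.COLOR_BGR2HSV)
    with np.errstate(invalid="ignore"):
        m=(P[...,2]>z0)&(P[...,2]<z1)&(np.hypot(P[...,0]-near[0],P[...,1]-near[1])<rad)
    n,l,s,_=cv2.connectedComponentsWithStats(m.astype(np.uint8))
    m=l==1+np.argmax(s[1:,4]); zz=np.median(P[m][:,2]); v,u=np.nonzero(m)
    Q=np.array([onz(c,a,b,(z0+z1)/2,True)[:2] for a,b in zip(u,v)],np.float32)
    (x,y),(w,h),a=cv2.minAreaRect(Q)
    if w<h: w,h,a=h,w,a+90
    return x,y,np.radians((a+90)%180-90),(w,h),zz,hs[m].mean(0)
E
python3 - <<'E'
from h import *
for s in SL:
    print([None if (j:=inverse_kinematics([*s,46],down(y))) is None else (j[0].round(2),j[6].round(2)) for y in (SY,SY-np.pi/4,SY-np.pi/2)])
for n,c in (("wa",0),("wb",0)):
    c=dict(np.load(n+".npz"))
    for p in ((582,-253.5),(530,-2),(629,-92),(530,-178)):
        try: print(n,p,face(c,p))
        except Exception as e: print(n,p,e)
c=dict(np.load("w1.npz"));P=cloud(c);m=(P[...,2]>28)&(P[...,2]<45)&(np.abs(P[...,0]-660)<60)&(np.abs(P[...,1]+310)<70)
print(P[m].mean(0),m.sum(),P[m].min(0),P[m].max(0), onz(c,131,295,30,True),onz(c,348,304,30,True))
for p,y in (((582,-253.5),-32),((530,-2),48),((629,-92),-17.5),((530,-178),-39)):
    j=inverse_kinematics([*p,36],down(np.radians(y))); print(None if j is None else j.round(2))
E
```

```text
[(np.float64(-0.81), np.float64(0.75)), (np.float64(-0.94), np.float64(0.17)), (np.float64(-1.07), np.float64(-0.42))]
[(np.float64(-0.75), np.float64(0.84)), (np.float64(-0.87), np.float64(0.25)), (np.float64(-1.0), np.float64(-0.32))]
[(np.float64(-0.68), np.float64(0.94)), (np.float64(-0.79), np.float64(0.34)), (np.float64(-0.92), np.float64(-0.21))]
[(np.float64(-0.59), np.float64(1.05)), (np.float64(-0.68), np.float64(0.45)), (np.float64(-0.82), np.float64(-0.09))]
wa (582, -253.5) (582.2728881835938, -252.70579528808594, np.float64(1.025289123068088), (29.87013053894043, 15.669194221496582), np.float64(59.75598689464721), array([109.84671533, 177.16058394, 174.12043796]))
wa (530, -2) (531.7724609375, -0.20587825775146484, np.float64(-0.4203641322605218), (27.672828674316406, 13.243484497070312), np.float64(59.94974660197957), array([ 15.13970588, 149.62745098, 237.51470588]))
wa (629, -92) (628.988037109375, -91.4726791381836, np.float64(1.3101118713861089), (28.282503128051758, 14.83728313446045), np.float64(59.80965540556991), array([ 66.80530973, 124.56637168, 173.51327434]
[... 600 characters left out ...]
10345, 166.47586207, 219.90689655]))
wb (629, -92) attempt to get argmax of an empty sequence
wb (530, -178) (531.7427978515625, -179.9268798828125, np.float64(0.9086109757056455), (28.77351951599121, 12.482498168945312), np.float64(59.87629457596893), array([ 27.65707434, 118.31654676, 236.558753  ]))
[ 639.30295538 -373.91001218   36.47586658] 220 [ 600.72441454 -379.93617441   28.07443099] [ 693.04597529 -345.84828976   44.97762993] [ 680.13065688 -333.55207765   30.        ] [687.10095233   9.91071657  30.        ]
[-0.05  0.88  0.58  1.72 -0.67  0.75  0.32]
[-0.27  0.69  0.23  1.99 -0.31  0.49  1.02]
[-0.28  0.87  0.53  1.71 -0.61  0.73  0.25]
[-0.17  0.8   0.57  1.93 -0.72  0.63  0.19]
```

```bash
cat > pick.py <<'E'
from h import *
def look(near,jaw):
    movep([*near,162],down(jaw)); wait(.25); c=camera("wrist"); return c
def pick(near,jaw):
    c=look(near,jaw); x,y,a,sz,z,hs=face(c,near)
    j=a+np.pi/2; j-=np.pi*round((j-jaw)/np.pi)
    print("face",round(x,1),round(y,1),round(np.degrees(a),1),np.round(sz,1),round(z,1),hs.round())
    assert 24<sz[0]<33 and 10<sz[1]<18 and abs(z-60)<3 and np.hypot(x-near[0],y-near[1])<15
    movep([x,y,110],down(j)); hit=movel([x,y,37],max_speed=100,guard=12)
    if hit: print("HIT going down",read_state()["eef_pos"]); raise SystemExit
    clamp(); g=read_state()["finger_gap"]; print("gap",g); assert 7<g<15
    movel([x,y,150],max_speed=200)
def place(s,dx=(0,0)):
    p=np.array([s[0]+dx[0],s[1]+dx[1],0]); D=down(SY)
    movep(p+[0,0,130],D); movel(p+[0,0,78],max_speed=120); wait(.2)
    X=np.array([-np.sin(SY),np.cos(SY),0]);Y=np.array([np.cos(SY),np.sin(SY),0])
    for ox,oy in ((0,0),(2,0),(-2,0),(0,1.5),(0,-1.5),(2,1.5),(-2,1.5),(2,-1.5),(-2,-1.5)):
        q=p+ox*X+oy*Y
        if ox or oy: movel(q+[0,0,76],max_speed=60)
        hit=movel(q+[0,0,46],max_speed=35,guard=9); e=read_state(); print("try",ox,oy,hit,e["eef_pos"].round(1),e["ft_force"].round(1))
        if e["eef_pos"][2]<50: break
    else: raise SystemExit("not in")
    z=e["eef_pos"][2]+1.
    movel([q[0],q[1],z],max_speed=20)
    for k in range(1,7): movel([q[0],q[1],z],frame=down(SY-k*np.pi/12))
    e=read_state();print("turned",e["eef_pos"].round(1),e["ft_force"].round(1),e["torque"].round(2))
    movel([q[0],q[1],z-1.5],max_speed=20,guard=8); open_gripper(); movel([q[0],q[1],140],max_speed=200)
    print("t",read_state()["time"])
E
python3 - <<'E'
from pick import *
pick((629,-92),np.radians(-17)); place(SL[0])
c=camera("wrist");cv2.imwrite("pics/p1.png",c["image"]);np.savez("p1.npz",**c)
E
```

```text
face 631.7 -91.0 73.1 [27.8 11.1] 59.9 [ 67. 133. 124.]
gap 10.939462770517522
try 0 0 True [460.8 343.2  47.1] [-0.1 -0.2  9.7]
turned [460.6 343.1  48.1] [ 0.  -0.4 -1.4] [-0.01 -0.04  0.02]
t 28.8583
```

View pics/p1.png

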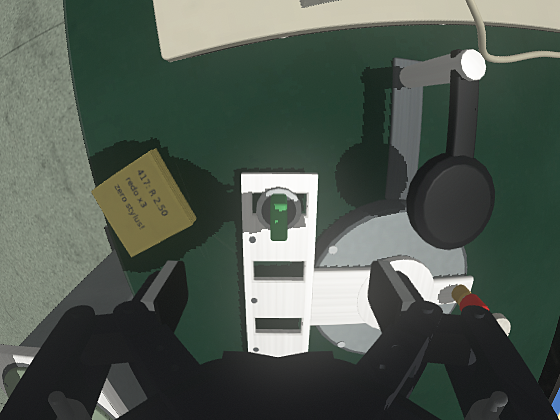

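```bash
python3 - <<'E'
from pick import *
pick((532,-1.5),np.radians(66)); place(SL[1])
pick((532,-179),np.radians(-38)); place(SL[2])
pick((582,-254),np.radians(-32)); place(SL[3])
movep((500,245,180),down(YAW+np.pi/2)); wait(.3)
c=camera("wrist");cv2.imwrite("pics/p2.png",c["image"]);np.savez("p2.npz",**c)
for s in SL: print([np.round(v,2) for v in face(c,s,65,75)])
E
```

```text
face 531.7 1.4 -23.9 [27.8 11.1] 60.0 [ 13. 158. 237.]
gap 11.101728423174167
try 0 0 True [450.2 284.5  47.1] [-1.2  0.   9.5]
turned [450.1 284.2  48. ] [-0.4 -0.4 -1.7] [ 0.03 -0.03  0.01]
t 40.3667
face 533.9 -178.7 52.1 [28.7 11.9] 59.9 [ 26. 135. 236.]
HIT going down [ 535.05681993 -179.18941661   41.15255135]
```

```bash
python3 - <<'E'
from h import *
s=read_state();print(s["ft_force"],s["eef_pos"],s["time"])
c=camera("wrist");w=c["image"][100:]
d=camera("side");v=cv2.resize(d["image"][200:320,200:380],(560,373));np.savez("p2s.npz",**d)
cv2.imwrite("pics/hit.png",cv2.resize(np.vstack([w,v]),None,fx=.86,fy=.86))
E
```

```text
[-1.47183384  2.18701979 19.4071437 ] [ 535.05681993 -179.18941661   41.15255135] 43.3833
```

View pics/hit.png

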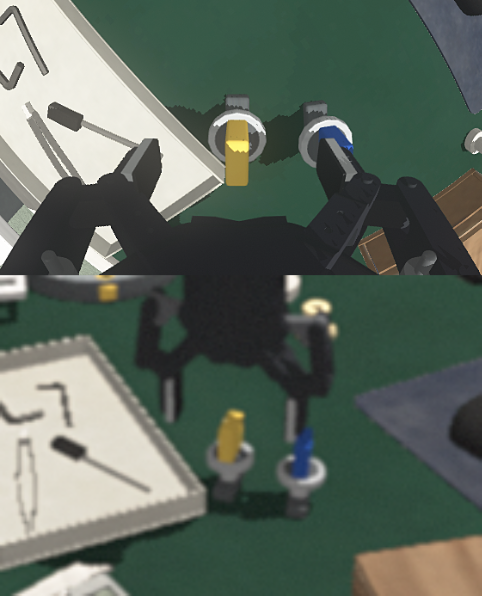

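```bash
python3 - <<'E'
from h import *
s=read_state()["eef_pos"]; movel([s[0],s[1],150]); 
movep([560,-200,180],down(np.radians(-38))); wait(.3); c=camera("wrist");np.savez("p3.npz",**c);cv2.imwrite("pics/p3.png",c["image"])
for k in ("blue","yellow"):
    t=top(c,k); print(k,t); print(face(c,t[:2],rad=22))
P=cloud(c);print(P[200:260:20,260:300:20])
E
```

```text
blue (574.9, -217.2, 60.0, (28.7, 11.8), 59.9, 449)
(575.188232421875, -216.91273498535156, np.float64(1.0456063790243026), (29.448301315307617, 12.023877143859863), np.float64(59.888172628387906), array([109.91938998, 169.08714597, 209.66666667]))
yellow (537.9, -174.1, 54.3, (15.4, 12.0), 59.0, 47)
(534.0609130859375, -179.15689086914062, np.float64(0.9106121415277584), (27.966922760009766, 12.463216781616211), np.float64(59.803873305603815), array([ 27.04821803, 131.57651992, 243.07756813]))
[[[ 5.35624651e+02 -2.00716663e+02 -9.80447716e-01]
  [ 5.51889469e+02 -2.13345420e+02 -8.23100001e-01]]

 [[ 5.21965697e+02 -2.17678022e+02 -9.29659432e-01]
  [ 5.38752788e+02 -2.30265693e+02  1.52513786e-01]]

 [[ 5.08142977e+02 -2.34895036e+02  6.62856378e-01]
  [ 5.24474332e+02 -2.48697854e+02 -1.45539945e+00]]]
```

View pics/p3.png

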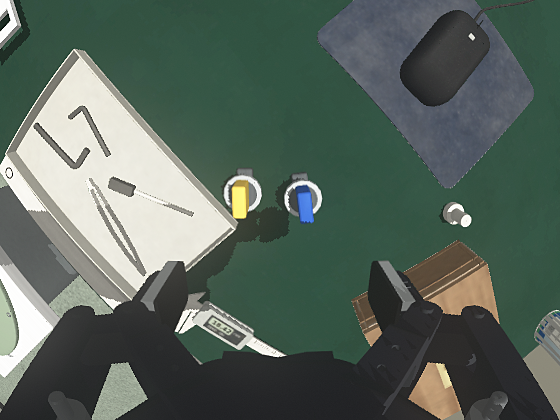

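```bash
python3 - <<'E'
from pick import *
J=down(np.radians(60)); x,y=575,-217
movep([x,y,110],J); print("hit",h:=movel([x,y,38],max_speed=80,guard=10))
if h: raise SystemExit
clamp(); print("gap",read_state()["finger_gap"]); movel([x,y,60],max_speed=100)
movel([605,-250,60],max_speed=100); print(movel([605,-250,37.5],max_speed=30,guard=8),read_state()["eef_pos"]); open_gripper(); movel([605,-250,150],max_speed=200)
pick((605,-250),np.radians(-30)); place(SL[2])
pick((534,-179),np.radians(-38)); place(SL[3])
movep((500,245,180),down(YAW+np.pi/2)); wait(.3)
c=camera("wrist");cv2.imwrite("pics/p2.png",c["image"]);np.savez("p2.npz",**c)
for s in SL: print([np.round(v,2) for v in face(c,s,65,75)])
E
```

```text
hit False
gap 26.886326066414476
True [ 604.82975876 -250.01596689   38.16280065]
face 605.6 -249.0 59.7 [27.9 11.6] 59.9 [110. 172. 201.]
gap 10.72920270688014
try 0 0 True [439.6 225.7  70.2] [-0.7  0.5  8.2]
try 2 0 True [437.2 225.8  47. ] [-1.8  0.2 12.1]
turned [437.4 225.8  48. ] [-0.5 -0.4 -2.2] [ 0.01 -0.03  0.03]
t 63.425
face 534.3 -178.8 52.1 [27.9 11.2] 59.9 [ 26. 137. 242.]
gap 10.781186155800528
try 0 0 True [428.7 166.9  70.2] [-1.6 -1.9  9.3]
try 2 0 True [426.5 167.1  46.9] [-1.3 -1.  12.2]
turned [426.6 167.2  47.9] [ 0.2 -0.7 -1. ] [-0.04  0.03 -0.03]
t 75.7417
[np.float64(459.68), np.float64(340.38), np.float64(1.41), array([28.3 , 12.11]), np.float64(69.95), array([ 65.68, 112.77, 142.48])]
[np.float64(449.3), np.float64(282.14), np.float64(1.38), array([27.28, 12.5 ]), np.float64(70.06), array([  9.69, 123.5 , 123.16])]
[np.float64(437.2), np.float64(223.72), np.float64(1.35), array([27.44, 12.5 ]), np.float64(69.93), array([112.01, 101.3 ,  91.18])]
[np.float64(426.83), np.float64(166.35), np.float64(1.4), array([29.15, 12.23]), np.float64(69.93), array([ 23.19, 149.44, 204.33])]
```

View pics/p2.png

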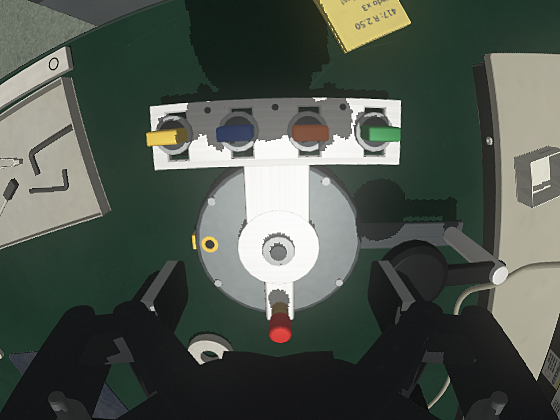

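```bash
python3 - <<'E'
from h import *
F=lambda a:down(a+np.pi/2)
PV=np.array([555.,235.]); kp=lambda a,z,r:[PV[0]+r*np.cos(a),PV[1]+r*np.sin(a),z]
a0=np.radians(-10.4); k=kp(a0,0,70)
ae=YAW-np.pi/2
print([None if inverse_kinematics(kp(a,60,70),F(a)) is None else 1 for a in np.linspace(a0,ae,5)])
movep([k[0],k[1],140],F(a0)); h=movel([k[0],k[1],50],max_speed=80,guard=12); print("hit",h)
if h: raise SystemExit
clamp(); s=read_state(); print(s["finger_gap"],s["eef_pos"],s["ft_force"].round(1))
p=s["eef_pos"]; z=p[2]+9.5; movel([p[0],p[1],z],max_speed=30); s=read_state();print("lift",s["eef_pos"],s["ft_force"].round(1))
d=s["eef_pos"][:2]-PV; r=np.hypot(*d); aa=np.arctan2(d[1],d[0]); print(r,np.degrees(aa))
for a in np.linspace(aa,ae+.1,12)[1:]: movel(kp(a,z,r),frame=F(a),max_speed=50)
s=read_state();print("swung",s["eef_pos"],s["ft_force"].round(1),s["time"])
e=s["eef_pos"]; movel([e[0],e[1],z-3.5],max_speed=20); open_gripper()
t=-np.array([-np.sin(ae),np.cos(ae),0]); q=np.array([e[0],e[1],52])
movel(q+t*24); f0=read_state()["ft_force"]
print("push",movel(q+t*56,max_speed=12,guard=7)); s=read_state(); print(s["ft_force"]-f0,(s["eef_pos"]-q)@t)
g=s["eef_pos"]; movel(g-t*10); movel(g-t*10+[0,0,90]); wait(.2)
c=camera("wrist");cv2.imwrite("pics/f.png",c["image"]);np.savez("f.npz",**c)
P=cloud(c);m=mask(c["image"],"red")>0
n,l,st,_=cv2.connectedComponentsWithStats(m.astype(np.uint8));m=l==1+np.argmax(st[1:,4])
Z=P[m];kt=Z[Z[:,2]>np.nanpercentile(Z[:,2],60)];print("knob top",np.nanpercentile(Z[:,2],[50,90,97]),kt.mean(0)); dd=kt.mean(0)[:2]-PV;print(np.degrees(np.arctan2(dd[1],dd[0])),read_state()["time"])
E
```

```text
[1, 1, 1, 1, 1]
hit False
20.050744694066797 [623.87750654 221.92638237  50.32790949] [-2.2 -1.3  5.7]
lift [623.72680008 221.92071929  59.72951312] [ 1.4 -0.6 -7.5]
69.96027896549589 -10.775015132631356
swung [547.69069275 164.88491707  59.70900087] [ 0.5 -9.4 -7.6] 83.8417
push True
[ 4.06314579 -1.12229463 -2.43835783] 40.54522578739922
knob top [79.03348008 79.78130898 80.13001199] [540.01689441 165.74909164  79.59435495]
-102.20832221170024 87.875
```

View pics/f.png

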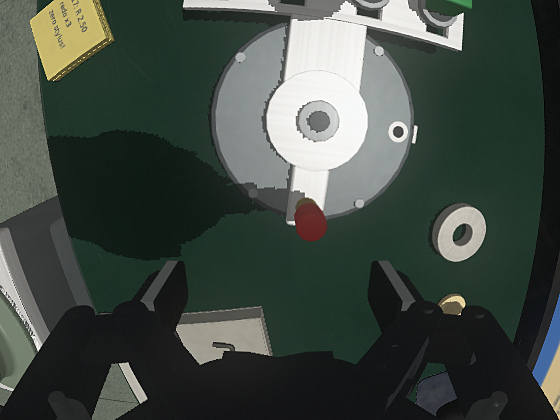

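```bash
python3 - <<'E'
from h import *
movep((480,100,330),down(np.pi/2)); wait(.3)
c=camera("wrist");d=camera("scene");np.savez("f2.npz",**c)
m=np.hstack([cv2.resize(c["image"][30:310,200:560],(400,311)),cv2.resize(d["image"][200:355,60:260],(400,311))]);cv2.imwrite("pics/f2.png",m)
P=cloud(c);k=blobs(c["image"],"red",30);print(k)
u,v=map(int,k[0][1]);print(P[v-3:v+4,u-3:u+4,2].max())
PV=np.array([555,235.]);th=np.radians(78.4)
for s in (-90,-30,30,90):
    q=PV+112*np.array([np.cos(th),np.sin(th)])+s*np.array([-np.sin(th),np.cos(th)])
    try: print(q.round(),[np.round(x,2) for x in face(c,q,63,77)])
    except Exception as e: print(q.round(),e)
E
```

```text
[(65, [327.4, 216.8])]
80.54745620113641
[666. 327.] [np.float64(660.69), np.float64(324.58), np.float64(-0.18), array([28.04, 16.42]), np.float64(69.71), array([ 65.41, 111.91, 150.45])]
[607. 339.] [np.float64(613.85), np.float64(332.36), np.float64(0.7), array([18.21,  8.74]), np.float64(69.02), array([ 11.73, 137.05, 204.91])]
[548. 351.] [np.float64(544.48), np.float64(351.0), np.float64(-0.16), array([24.55, 16.51]), np.float64(69.45), array([112.15, 104.59, 117.77])]
[489. 363.] [np.float64(488.65), np.float64(362.98), np.float64(-0.19), array([27.58, 16.02]), np.float64(69.65), array([ 24.62, 137.7 , 212.23])]
```

View pics/f2.png

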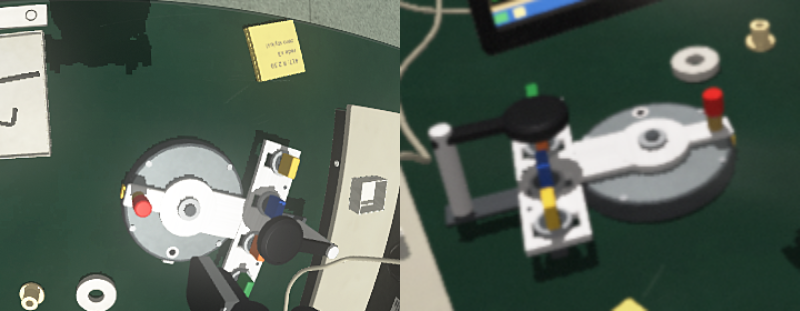

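```bash
python3 -c "
from workcell import *
print(read_state()['time']); finish_job()"
```

```text
89.4833
the job is handed in; nothing more can be done
```

I moved the table to the loading hole, seated and locked all four carriers, swung the table back to the measuring hole, and handed the job in at 89.5 s. No verdict was reported.

**Slots:** from left to right at the loading hole the row holds green, orange, blue and yellow. The blue and yellow carriers each needed one 2 mm search step before they dropped through.

**Setback:** blue was knocked aside to right beside yellow. While I was reaching for yellow, a finger came down on blue's top at about 19 N. I backed off, moved blue to a clear spot, re-gripped it and placed it.

**Last checks:**
- **Plunger:** the knob top measured about 80 mm both times after the plunger dropped, which is its home height.
- **Table:** the knob measured -102.2° against about -101.6° estimated for the yellow hole. That is a difference of about 0.01 rad.
- **Carriers at the loading hole:** all four tops measured 70 mm, which is fully seated, and all lay within about 0.06 rad of square across the slot.
- **Carriers after the swing back:** green, blue and yellow still read 69.5–69.7 mm and square. The ring light partly hides orange, so its readings (69.0 mm top and a meaningless angle) could not confirm it.
- **Bystanders:** in the final pictures the bearing ring and brass bush looked undisturbed. The stepped pin was outside those crops, and the arm never worked close to it. I did not measure how far any of them had shifted.

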